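# Close up the carrier row and pack out the inspection nest

### The job

Push the two nut carriers along the inspection nest until they are butted flush together and against the plain steel end stop, then slide the orange packer, upright and all the way down, into the gap this opens at the clamp-screw end, in line with the screw (no other gap is wide enough). Finish while still holding: keep hold of the packer and keep it pressed firmly sideways against the row, so that everything stays flush while a colleague tightens the screw. Leave the loose nut, the plug gauge and the loupe alone.

Things in the scene. Friction and masses are not known exactly. Their poses are not given: they have to be found in the camera images.
- nest: Inspection nest, bolted down: dark steel base plate 150 (x) x 245 (y) x 12 mm, z up. Origin: centre of its underside, on the bench. The carriers slide along its y on the plate's top, 12 mm above the bench, between two steel rails 8 mm high and 113 mm apart, with an end stop at +y and a clamp block at -y. The front (-x) rail stops 25 mm short of the clamp block.
- stop_face (a point): Middle of the upper edge of the plain steel end stop's inner face: nest x = 0, y = +92.5 mm, 30 mm above the bench. The stop is 137 (x) x 25 (y) mm, 18 mm high above the base plate. Axes as the nest's.
- clamp_face (a point): Middle of the upper edge of the blue clamp block's inner face: nest x = 0, y = -92.5 mm, 30 mm above the bench. The block is 70 (x) x 25 (y) mm, 18 mm high above the base plate; the clamp screw runs along y at x = 0, its black head on the outer side. Axes as the nest's.
- pocket (a point): Point on the nest's base plate (12 mm above the bench) in the middle of the 25 mm gap left beside the clamp block once the row is closed up: nest x = 0, y = -80 mm. Axes as the nest's.
- carrier_a: Loose carrier nearer the plain stop, 0.26 to 0.4 kg, 4 to 8 mm off it at the start: aluminium plate 110 (x) x 80 (y) x 18 mm. Origin: centre of its underside; axes as the nest's. In its middle a black knob, 18 mm in diameter, 30 to 60 mm above the bench; at x = +-37 mm a fixed steel nut, 29 mm in diameter, 22 mm high above the plate. Flush against the stop its origin is at nest y = +52.5 mm.
- carrier_b: Second carrier, the same as carrier_a, nearer the clamp block, 6 to 12 mm off carrier_a at the start. Pushed towards +y it takes carrier_a along ahead of it. With the row closed up its origin is at nest y = -27.5 mm, 80 mm from that of carrier_a.
- packer: Orange plastic packer (spacer block), loose, 0.10 to 0.16 kg, standing on the bench: 70 (its x) x 20 (its y, the thickness) x 60 mm (z). Origin: centre of its underside. The lowest 4 mm are stepped in to 16 mm thick as a lead-in. In the nest its x lies along the nest's x and it stands 42 mm above the carriers' plates; pressed against the closed-up row its origin is at nest y = -77.5 mm.
- plug_gauge: Bystander: plug gauge lying on the bench, aluminium handle with steel ends, 121 mm long (its x), 24 mm in diameter, red and green collars. Origin: about its middle, on the bench.
- loose_nut: Bystander: single steel nut standing on the bench, 29 mm in diameter, 22 mm high. Origin: centre of its underside.
- loupe: Bystander: black eye loupe standing on the bench, 42 mm in diameter, 40 mm high. Origin: centre of its underside.

How it is judged (in metres and radians):
On the way, in this order (a step that is already met when the one before it is completed fails the run):
1. the row is closed up: carrier_a flush against the plain end stop and carrier_b flush against carrier_a, each within 1.5 mm (y of carrier_a in the frame of nest above 0.051 m and y of carrier_b in the frame of carrier_a above -0.0815 m), for 0.2 s.
2. the packer stands in the gap at the clamp end, down to within 3 mm of the base plate, square, in line with the screw within 12 mm (z of packer in the frame of nest below 0.015 m and x of packer in the frame of nest between -0.012 and 0.012 m and y of packer in the frame of nest between -0.0845 and -0.074 m and angle between the x axis of packer and the x axis of nest, either way round below 0.1 rad), for 0.2 s.
At the end, for the whole second after the job is handed in: Robot holds the packer at rest beside the clamp block: within 3 mm of fully down, 12 mm of the screw line, square and upright to 0.06 rad, pressing carrier_b with over 4 N. Stop, carrier_a, carrier_b and packer flush within 1.5 mm each; carriers flat in the nest (all of step 1 and y of packer in the frame of carrier_b above -0.0515 m and z of each of carrier_a, carrier_b in the frame of nest below 0.014 m and z of packer in the frame of nest below 0.015 m and x of packer in the frame of nest between -0.012 and 0.012 m and y of packer in the frame of nest below -0.074 m and angle between the x axis of packer and the x axis of nest, either way round below 0.06 rad and angle between packer's own z axis and vertical below 0.06 rad and contact force between packer and carrier_b above 4 N and contact force between the fingers and packer above 3 N and linear speed of packer below 0.01 m/s); the arm keeps its last pose, push and grip.
It fails at once if the loose nut, the plug gauge or the loupe is moved more than 15 mm (distance of any of loose_nut, plug_gauge, loupe from where it was at the start of the episode above 0.015 m).
It also fails if it takes over 58 s, if anything falls off the work surface, if the arm or the gripper's body presses on something with over 40 N, if the wrist force passes 120 N, or if a joint passes its speed limit or range.

### The arm

A 6-joint arm with a two-finger parallel gripper is mounted at the origin on the work surface. World frame = base frame: x ahead of the robot, y to its left, z up, the work surface at z = 0. Lengths are in mm, angles in rad, forces in N, time in s.
With the tool pointing down it reaches from about 350 to 875 mm from the base axis. Payload 4.2 kg.
Tool frame: the origin (TCP) lies at the very end of the fingers, on their centre line; the grasp point (between the pads) lies 19 mm behind it; z points along the fingers, y is the line along which they close (so a half turn about z gives the same grasp; the last joint's range is limited). The gripper opens to 85 mm and grips with 20 to 120 N. Pads are 22 mm wide; open, the fingers measure 114 mm over their backs; the gripper's body (76 mm by 85 mm) begins 54 mm behind the grasp point. The pads swing forward as they close: fully open they stand 13 mm farther back than shut.
Start: joints at [-0.877, 0.385, 0.008, 0, -1.194, -0.259], TCP at [263.28, -566.818, 231.312] pointing down, gripper open.
Joint ranges: [-3.14, 3.14], [-1.21, 2.06], [-1.07, 1.41], [-3.16, 2.05], [-2.99, -0.16], [-3.1, 3.1]. Speed limits (rad/s): [2.79, 2.79, 3.14, 3.14, 3.14, 3.14].

### API

Orientations are given as a 3x3 rotation matrix whose columns are the frame's x, y, z axes.
In Python, from cell import ctrl gives the robot as it stands.
- The arm moves only by the tool inch_along, called after ">>>" by a JSON object that holds its "fn" and its "kwargs". Schema: {"type":"object","properties":{"plan":{"type":"array","items":{"type":"number"},"minItems":7,"maxItems":84},"force":{"type":"number"},"only":{"type":"string"},"quiet":{"type":"boolean"},"lines":{"type":"string"}},"required":["plan"],"additionalProperties":false}. plan is one flat list of numbers that holds 1 to 12 rows one after another, with no inner brackets; each row has 7 numbers: dx, dy, dz in shares of the most that a row can go, 1 being 62.5 mm, then a rotation vector rx, ry, rz in units of 0.1 rad, then the finger opening in mm; each row shifts and turns the commanded pose from where the row before left it, along the tool's axes as they then stand; what a row does not reach is not made up. A row lasts 1/8 s, in which the tool goes at most 62.5 mm and 0.188 rad, less where a joint would pass 70% of its speed; a pose out of reach is approached as far as the arm can. The fingers move at their own pace and stop on an object; force is the grip in N (left out, the last holds). Time passes only in rows, so rows that do not move let the fingers close. The tool returns the time, the measured TCP pose, the force, the opening and the grip force at its end. only (a regular expression) keeps the lines of the reply that match it, lines (a string "A,B") keeps lines A to B, and quiet returns only ok. Input that does not fit is refused with a message, and nothing moves.
- ctrl.get_obs(): the state, without advancing time (a new reading comes with each control period).
- ctrl.snapshot(name): name is "scene" or "top" or "wrist"; returns (picture, depth): 384x512x3 uint8, blue, green, red; 384x512 float32, mm along the optical axis (not along the pixel's ray), 0 where there is no reading.
- ctrl.get_calibration(name): a dict with "fx", "fy", "cx", "cy" (pixels), "dist_coeffs" ([k1, k2, p1, p2, k3] as OpenCV has them; the pictures are not rectified), "R" (3x3) and "t" (3): a world point X has camera coordinates R X + t; the wrist camera has in their place "hand_eye" (4x4, takes a point from camera to tool coordinates, whose origin is the TCP and whose axes are the flange's). Camera axes: x right, y down, z forward; pixel columns grow to the right and rows downward; lengths in mm; the calibration is good to about 2 mm. A picture is of the moment at which its call begins: read the wrist's pose just before it. get_calibration takes no time and is no camera call.
- ctrl.close_job(): hands the job in; it is judged then, once.
The state is a dict: "clock": time; "q": joint angles; "qd": joint speeds; "tau": joint torques, N m; "ee_pos": TCP position; "eef_rot": TCP orientation; "force": force on the tool from outside, world axes, zero at the start; "ft_torque": the same for the moment, N m; "opening": finger opening in mm; "finger_force": force on a finger pad.
Only numpy, scipy, OpenCV 4.12 (cv2) and the standard library are available. Lean on these libraries where they do the work, as an engineer would, in place of code of your own. Each camera call takes 0.05 s, during which the arm holds its last target. There are 200 camera calls.

## Working session

There is one attempt and no reset: what is moved stays moved. The work goes in short steps, Python scripts to look and compute and a tool call to move; the robot and the scene stay as the last step left them, time stands still between calls to the robot, and variables do not carry over. Pictures are saved under pics/ and viewed, at most 10 in all, crops included, and the job is handed in when it is done.

```bash
ls; cat > h.py <<'E'
import numpy as np, cv2
from cell import ctrl
def snap(n,save=None):
    o=ctrl.get_obs(); p,d=ctrl.snapshot(n); c=ctrl.get_calibration(n)
    if save: cv2.imwrite('pics/'+save,p)
    return p,d,c,o
def cam_pts(d,c,uv):
    uv=np.asarray(uv,float).reshape(-1,1,2)
    K=np.array([[c['fx'],0,c['cx']],[0,c['fy'],c['cy']],[0,0,1]])
    n=cv2.undistortPoints(uv,K,np.array(c['dist_coeffs'])).reshape(-1,2)
    i=np.round(uv.reshape(-1,2)).astype(int)
    z=d[i[:,1],i[:,0]]
    return np.c_[n*z[:,None],z]
def world(d,c,o,uv):
    P=cam_pts(d,c,uv)
    if 'R' in c: return (P-np.array(c['t']).ravel())@np.array(c['R'])
    H=np.array(c['hand_eye']); P=P@H[:3,:3].T+H[:3,3]
    return P@np.array(o['eef_rot']).T+np.array(o['ee_pos'])
def allworld(d,c,o):
    v,u=np.mgrid[0:d.shape[0],0:d.shape[1]]
    return world(d,c,o,np.c_[u.ravel(),v.ravel()]).reshape(*d.shape,3)
E
mkdir -p pics; python3 - <<'E'
from h import *
for n in('top','scene'):
    p,d,c,o=snap(n,n+'0.png')
    np.savez(n+'0.npz',p=p,d=d)
    print(n,c)
print(o)
E
```

```text
cell.py
pics
top {'fx': 367.04170637251895, 'fy': 367.04170637251895, 'cx': 256.10211549083004, 'cy': 188.52999886637113, 'dist_coeffs': array([0.04004229, 0.        , 0.        , 0.        , 0.        ]), 'R': array([[-0.04973996, -0.99875788, -0.00293921],
       [-0.97553025,  0.0492138 , -0.21428657],
       [ 0.21416505, -0.00779132, -0.97676641]]), 't': array([  2.63930241, 487.99957006, 715.48240248])}
scene {'fx': 447.62828366283276, 'fy': 447.62828366283276, 'cx': 250.03940688430563, 'cy': 186.88565861558246, 'dist_coeffs': array([-0.15705966,  0.        ,  0.        ,  0.        ,  0.        ]), 'R': array([[-0.39470181,  0.91880415,  0.00306719],
       [ 0.78771808,  0.34010425, -0.51364319],
       [-0.47298066, -0.20031981, -0.85799841]]), 't': array([ 200.97660885, -356.31869107, 1189.55047818])}
{'clock': 0.05, 'q': array([-8.77403064e-01,  3.85525342e-01,  6.66141368e-03, -5.24069980e-04,
       -1.19401328e+00, -2.58611128e-01]), 'qd': array([ 0.00205275,  0.00030878,  0.00278954, -0.00047634, -0.00063531,
        0.00190383]), 'tau': array([-4.66586553e-04, -3.93679905e+01,  1.89160591e+01,  4.20543507e+00,
       -2.34980478e-03,  7.55795980e-06]), 'ee_pos': array([ 263.04590605, -566.31208675,  230.25063983]), 'eef_rot': array([[-9.07043218e-01, -4.21036446e-01, -9.55183047e-04],
       [-4.21037525e-01,  9.07041205e-01,  1.91179025e-03],
       [ 6.14570075e-05,  2.13624429e-03, -9.99997716e-01]]), 'force': array([-0.04512133,  0.12822472,  0.07929107]), 'ft_torque': array([-0.02281039,  0.05654841,  0.03159714]), 'finger_force': 0.0, 'opening': 85.24599003002548}
```

View pics/top0.png

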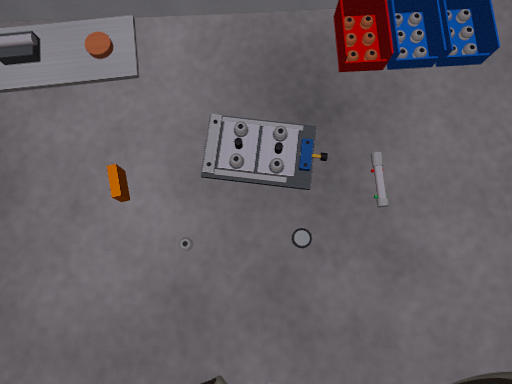

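View pics/scene0.png

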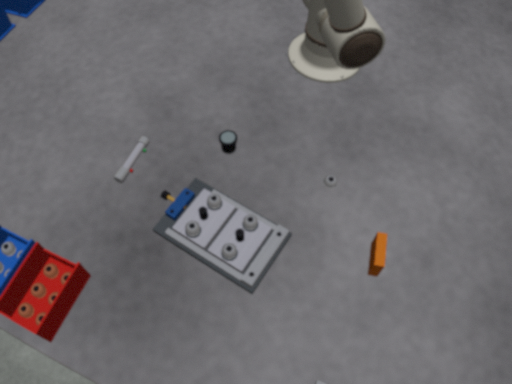

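The top view shows the plain stop at left (~(212,148)) and the carriers' knobs at (238,143) and (278,148). The blue clamp is at (306,154), the orange packer at (118,183), the loose nut at (185,244), the loupe at (302,238) and the gauge at (380,180). The scene view agrees with this layout.

```bash
cat > m.py <<'E'
from h import *
for n in('top','scene'):
    z=np.load(n+'0.npz');p,d=z['p'].astype(int),z['d'];c=ctrl.get_calibration(n)
    W=allworld(d,c,None);ok=d>0
    b,g,r=p[...,0],p[...,1],p[...,2]
    near=(W[...,0]>250)&(W[...,0]<750)&(abs(W[...,1])<450)&ok
    def rect(m,name):
        nn,l,s,_=cv2.connectedComponentsWithStats(m.astype(np.uint8)); k=1+np.argmax(s[1:,4]); m=l==k
        q=W[m][:,:2].astype(np.float32); R=cv2.minAreaRect(q)
        print(n,name,m.sum(),'c',np.round(R[0],1),'size',np.round(R[1],1),'ang',round(R[2],2),'z',np.round(np.median(W[m][:,2]),1))
    rect(near&(r>150)&(b<90)&(W[...,2]>52),'packer top')
    rect(near&(r>100)&(b<60)&(W[...,2]>8),'packer all')
    rect(near&(b>1.5*r)&(b>70)&(W[...,2]>24)&(W[...,2]<36),'clamp')
    rect(near&(W[...,2]>24)&(W[...,2]<34)&(r>100)&(abs(b-r)<40),'carrier tops')
    rect(near&(W[...,2]>6)&(W[...,1]>-200),'nest all')
    m=near&(W[...,2]>6)
    nn,l,s,ce=cv2.connectedComponentsWithStats(m.astype(np.uint8))
    for k in range(1,nn):
        if s[k,4]>15: mm=l==k; print('  comp',np.round(ce[k]),s[k,4],np.round(np.median(W[mm],0)),np.round(W[mm].min(0)),np.round(W[mm].max(0)))
    f=near&(abs(W[...,2])<6); print('bench z',np.median(W[f][:,2]))
E
python3 m.py
```

```text
top packer top 297 c [519.4 273.4] size [68.8 20.2] ang 10.45 z 58.9
top packer all 306 c [519.  273.3] size [69.5 20.2] ang 10.45 z 58.9
top clamp 328 c [ 566.6 -136.5] size [25. 69.] ang 80.45 z 29.4
top carrier tops 1273 c [577.3 -74.8] size [ 79.6 110.2] ang 80.31 z 29.4
top nest all 6952 c [582.2 -47.1] size [274.1 150.9] ang 80.25 z 28.5
  comp [260. 152.] 6952 [575. -35.  29.] [ 491. -183.    6.] [678.  99.  62.]
  comp [379. 179.] 533 [ 504. -291.   19.] [ 444. -307.    6.] [ 564. -282.   26.]
  comp [118. 183.] 603 [516. 268.  57.] [483. 257.   6.] [555. 288.  62.]
  comp [302. 238.] 322 [ 382. -111.   40.] [ 363. -131.   33.] [402. -91.  44.]
  comp [185. 244.] 150 [384. 134.  20.] [370. 122.  10.] [398. 150.  25.]
  comp [488. 379.] 513 [283. -93. 663.] [277. -99. 646.] [286. -87. 674.]
bench z -0.7205398192868663
scene packer top 320 c [521.1 275.3] size [68.1 19.3] ang 11.03 z 59.6
scene packer all 339 c [523.  274.1] size [68.5 19. ] ang 10.66 z 59.3
scene clamp 372 c [ 567.6 -133.8] size [26.5 72.3] ang 80.09 z 29.4
scene carrier tops 1587 c [593.6  14.8] size [ 80.6 111.6] ang 80.0 z 29.5
scene nest all 8256 c [583.2 -45.1] size [276.6 152.7] ang 80.14 z 28.6
  comp [228. 140.] 304 [ 389. -105.   38.] [ 364. -128.    6.] [404. -87.  43.]
  comp [131. 159.] 470 [ 510. -288.   18.] [ 445. -304.    6.] [ 568. -279.   24.]
  comp [330. 181.] 139 [390. 136.  20.] [374. 122.   6.] [400. 150.  25.]
  comp [222. 233.] 8256 [597. -23.  29.] [ 492. -182.    6.] [680. 101.  62.]
  comp [377. 254.] 615 [531. 273.  58.] [487. 260.   6.] [558. 292.  63.]
bench z -0.7776980995684526
```
Great. Top calibration vs scene differ ~2mm. Combined: clamp center (567.1,-135.1). Nest yaw: long axis (y) direction. carrier rect size [79.6 along?]. cv2 angle 80.3 : first side (width) direction at 80.3° from x-axis... in the world xy. Width 79.6 (the y dim) direction (cos80.3, sin80.3). So nest +y = (0.170,0.985), nest yaw = -9.8°. Nest x = (0.985,-0.170). Clamp center at nest y = -105 → nest origin = (567.1,-135.1)+105*(0.170,0.985)=(585.0,-31.7). Verify with carrier tops: A (scene) 593.6,14.8 : minus (585,-31.7) → (8.6,46.5): y = 8.6*.17+46.5*.985=47.3; x=8.6*.985-46.5*.17=0.57. Good: A at ~47, (gap 5) fine. B top: (577.3,-74.8): (-7.7,-43.1): y=-43.8; B a to B 91 → gap 11. ok.

The manual's scale: shifts go in shares of 62.5 mm and turns go in units of 0.1 rad. Converting my numbers, 24 mm is 0.384, -39.5 mm is -0.632.

>>> {"fn": "inch_along", "kwargs": {"plan": [-0.632,0.384,0,0,0,0,0,-0.632,0.384,0,0,0,0,0,-0.632,0.384,0,0,0,0,0,-0.632,0.384,0,0,0,0,0,-0.632,0.384,0,0,0,0,0,-0.632,0.384,0,0,0,0,0,-0.632,0.384,0,0,0,0,0,-0.632,0.384,0,0,0,0,0,-0.632,0.384,0,0,0,0,0,-0.632,0.384,0,0,0,0,0,-0.632,0.384,0,0,0,0,0,-0.632,0.384,0,0,0,0,0], "force": 40}}

```text
clock: 1.6
ee_pos: [572.2, -104.5, 230.9]
eef_rot: [[-0.907, -0.421, -0.001], [-0.421, 0.907, 0.0], [0.001, 0.0, -1.0]]
force: [-0.2, 0.0, -0.3]
opening: 0.1
finger_force: 0.0
```

>>> {"fn": "inch_along", "kwargs": {"plan": [0,0,0,0,0,1.515,0,0,0,0,0,0,1.515,0,0,0,0,0,0,1.515,0,0,0,0,0,0,1.515,0,0,0,0,0,0,0,0]}}

```text
clock: 2.22
ee_pos: [571.6, -105.9, 230.8]
eef_rot: [[-0.986, 0.169, -0.001], [0.169, 0.986, 0.0], [0.001, -0.0, -1.0]]
force: [-0.6, -0.3, -0.4]
opening: -0.1
finger_force: 0.0
```

```bash
cat > nest.py <<'E'
import sys
from h import *
p,d,c,o=snap('wrist',sys.argv[1]); W=allworld(d,c,o); ok=d>0
print(np.round(o['ee_pos'],1),np.round(o['eef_rot'],3).tolist(),np.round(o['force'],1))
p=p.astype(int);b,g,r=p[...,0],p[...,1],p[...,2]
near=ok&(W[...,2]>24)&(W[...,2]<34)
m=near&(b>1.5*r)&(b>70)
def big(m):
    nn,l,s,_=cv2.connectedComponentsWithStats(m.astype(np.uint8)); 
    return [l==k for k in range(1,nn) if s[k,4]>800]
for nm,ms in (('clamp',big(m)),('grey',big(near&(abs(b-r)<40)))):
    for x in ms:
        R=cv2.minAreaRect(W[x][:,:2].astype(np.float32)); v,u=np.nonzero(x)
        print(nm,x.sum(),np.round(R[0],1),np.round(R[1],1),round(R[2],2),'z',np.round(np.median(W[x][:,2]),1),'px',u.mean().round(),v.mean().round(),u.min(),u.max(),v.min(),v.max())
E
python3 nest.py w1.png
```

```text
[ 571.6 -105.9  230.8] [[-0.986, 0.169, -0.001], [0.169, 0.986, 0.0], [0.001, -0.0, -1.0]] [-0.6 -0.3 -0.4]
clamp 1360 [ 566.4 -135.2] [25.  69.3] 79.92 z 29.1 px 232.0 161.0 220 243 130 192
grey 2810 [601.9  71.5] [ 26.9 137.4] 80.47 z 29.0 px 420.0 159.0 400 440 99 219
grey 5627 [577.4 -73. ] [ 79.6 109.9] 80.07 z 29.2 px 289.0 159.0 253 328 111 209
grey 5358 [591.7  13.1] [ 80.9 109.3] 80.8 z 29.1 px 366.0 159.0 329 409 112 209
```

View pics/w1.png

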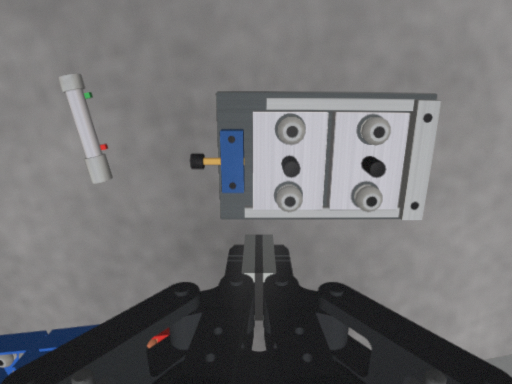

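The wrist view shows the clamp at (232,161), the knobs at (291,166) and (373,166), and the stop at (420,159). The clamp-to-stop distance measures 209.7 mm (true 210), so the nest origin is (584.2,−31.9) with y axis at 80.25°, and the TCP is at nest (0,−75). Next I lower the shut fingers behind knob B and push.

To row units: 18 mm is 0.288, 8 mm is 0.128.

>>> {"fn": "inch_along", "kwargs": {"plan": [0,0,0.64,0,0,0,0,0,0,0.72,0,0,0,0,0,0,0.72,0,0,0,0,0,0,0.56,0,0,0,0,0,0,0.288,0,0,0,0,0,0,0.128,0,0,0,0,0,0,0,0,0,0,0]}}

```text
clock: 3.15
ee_pos: [571.9, -106.0, 40.2]
eef_rot: [[-0.986, 0.169, -0.0], [0.169, 0.986, -0.0], [0.0, -0.0, -1.0]]
force: [-0.0, -0.4, 0.5]
opening: 0.1
finger_force: 0.0
```

>>> {"fn": "inch_along", "kwargs": {"plan": [0,0.048,0,0,0,0,0,0,0.048,0,0,0,0,0,0,0.048,0,0,0,0,0,0,0.032,0,0,0,0,0,0,0.032,0,0,0,0,0,0,0.032,0,0,0,0,0,0,0,0,0,0,0,0]}}

```text
clock: 4.03
ee_pos: [574.5, -91.3, 40.5]
eef_rot: [[-0.985, 0.17, 0.0], [0.17, 0.985, -0.0], [-0.0, -0.0, -1.0]]
force: [-0.3, -3.2, 2.5]
opening: 0.1
finger_force: 1.3
```

To row units: 2 mm is 0.032.

>>> {"fn": "inch_along", "kwargs": {"plan": [0,0.032,0,0,0,0,0,0,0.032,0,0,0,0,0,0,0.032,0,0,0,0,0,0,0.032,0,0,0,0,0,0,0.032,0,0,0,0,0,0,0,0,0,0,0,0]}}

```text
clock: 4.78
ee_pos: [576.0, -81.4, 40.4]
eef_rot: [[-0.985, 0.17, -0.0], [0.17, 0.985, -0.0], [0.0, -0.0, -1.0]]
force: [-1.0, -3.7, 3.9]
opening: 0.2
finger_force: 2.3
```

>>> {"fn": "inch_along", "kwargs": {"plan": [0,0.024,0,0,0,0,0,0,0.024,0,0,0,0,0,0,0.016,0,0,0,0,0,0,0,0,0,0,0,0]}}

```text
clock: 5.28
ee_pos: [576.4, -80.0, 41.0]
eef_rot: [[-0.985, 0.17, -0.001], [0.17, 0.985, -0.003], [0.001, -0.003, -1.0]]
force: [-0.7, -15.1, 6.2]
opening: -0.2
finger_force: 7.2
```

To row units: 1.5 mm is 0.024.

>>> {"fn": "inch_along", "kwargs": {"plan": [0,0.024,0,0,0,0,0,0,0,0,0,0,0,0,0,0,0,0,0,0,0]}}

```text
clock: 5.65
ee_pos: [576.4, -79.5, 41.4]
eef_rot: [[-0.985, 0.171, -0.002], [0.171, 0.985, -0.004], [0.001, -0.004, -1.0]]
force: [-2.6, -18.8, 7.8]
opening: 0.4
finger_force: 9.2
```

>>> {"fn": "inch_along", "kwargs": {"plan": [0,-0.096,0,0,0,0,0,0,-0.096,0,0,0,0,0,0,0,-0.32,0,0,0,0,0,-0.112,-0.8,0,0,0,20,0,-0.112,-0.8,0,0,0,40,0,0,-0.8,0,0,0,60,0,0,-0.32,0,0,0,60,0,0,0,0,0,0,60]}}

```text
clock: 6.65
ee_pos: [573.6, -100.7, 231.7]
eef_rot: [[-0.985, 0.17, 0.004], [0.17, 0.985, 0.001], [-0.004, 0.002, -1.0]]
force: [-0.0, -0.0, -0.2]
opening: 59.9
finger_force: 0.0
```

```bash
python3 nest.py w2.png
```

```text
[ 573.6 -100.7  231.7] [[-0.985, 0.17, 0.004], [0.17, 0.985, 0.001], [-0.004, 0.002, -1.0]] [-0.  -0.  -0.2]
clamp 1356 [ 566.4 -135.1] [25.  69.2] 80.45 z 29.1 px 227.0 159.0 214 238 128 190
grey 13607 [588.6  -6.4] [185.3 136.9] 80.38 z 29.1 px 347.0 156.0 261 435 97 217
```

The row measures 185.3 mm over stop and both carriers (185 nominal), so it is closed, and the gap at the clamp is about 25 mm. Next I go to the packer.

To row units: 40 mm is 0.64, 13 mm is 0.208, -0.177 rad is -1.77.

>>> {"fn": "inch_along", "kwargs": {"plan": [0.208,0.64,0,0,0,0,60,0.208,0.64,0,0,0,0,60,0.208,0.64,0,0,0,0,60,0.208,0.64,0,0,0,0,60,0.208,0.64,0,0,0,0,60,0.208,0.64,0,0,0,0,60,0.208,0.64,0,0,0,0,60,0.208,0.64,0,0,0,0,60,0.208,0.64,0,0,0,0,60,0,0,0,0,0,-1.77,60,0,0,0,0,0,-1.77,60,0,0,0,0,0,0,60]}}

```text
clock: 8.2
ee_pos: [517.8, 273.1, 227.9]
eef_rot: [[-0.984, -0.18, -0.003], [-0.18, 0.984, -0.002], [0.004, -0.002, -1.0]]
force: [-0.3, 0.4, -1.2]
opening: 60.2
finger_force: 0.0
```

```bash
cat > pk.py <<'E'
import sys
from h import *
p,d,c,o=snap('wrist',sys.argv[1]); W=allworld(d,c,o); ok=d>0
R0=np.array(o['eef_rot']); print(np.round(o['ee_pos'],1),'tool y ang',np.degrees(np.arctan2(R0[1,1],R0[0,1])).round(2),np.round(R0[:,2],3))
p=p.astype(int);b,g,r=p[...,0],p[...,1],p[...,2]
top=float(sys.argv[2])
m=ok&(r>100)&(b<90)&(r>1.4*g)&(abs(W[...,2]-top)<4)
nn,l,s,ce=cv2.connectedComponentsWithStats(m.astype(np.uint8));k=1+np.argmax(s[1:,4]);m=l==k
R=cv2.minAreaRect(W[m][:,:2].astype(np.float32))
print('packer',m.sum(),np.round(R[0],1),np.round(R[1],1),round(R[2],2),np.median(W[m][:,2]).round(1),ce[k].round())
dd=np.r_[np.array(R[0])-o['ee_pos'][:2],0]; print('tool delta',np.round(R0.T@dd,1))
E
python3 pk.py w3.png 60
```

```text
[517.8 273.1 227.9] tool y ang 100.38 [-0.003 -0.002 -1.   ]
packer 1333 [519. 274.] [69.3 19.2] 10.94 59.2 [260. 170.]
tool delta [-1.4  0.7 -0. ]
```

View pics/w3.png

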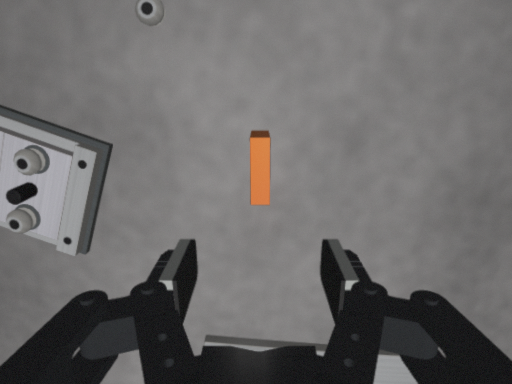

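The packer is centred at (260,170) between the open fingers, within 1.5 mm and 0.5°. I descend and grip.

To row units: 40 mm is 0.64, 20 mm is 0.32.

>>> {"fn": "inch_along", "kwargs": {"plan": [-0.0224,0.0112,0.64,0,0,0,60,0,0,0.72,0,0,0,60,0,0,0.72,0,0,0,60,0,0,0.64,0,0,0,60,0,0,0.32,0,0,0,60,0,0,0.16,0,0,0,60,0,0,0,0,0,0,60,0,0,0,0,0,0,30], "force": 60}}

```text
clock: 9.25
ee_pos: [520.5, 274.6, 31.3]
eef_rot: [[-0.983, -0.181, 0.002], [-0.181, 0.983, 0.001], [-0.002, 0.001, -1.0]]
force: [0.7, 0.5, 0.3]
opening: 43.2
finger_force: 0.0
```

>>> {"fn": "inch_along", "kwargs": {"plan": [0,0,0,0,0,0,10,0,0,0,0,0,0,5,0,0,0,0,0,0,5,0,0,0,0,0,0,5]}}

```text
clock: 9.75
ee_pos: [520.5, 274.7, 31.5]
eef_rot: [[-0.983, -0.182, 0.002], [-0.182, 0.983, 0.001], [-0.002, 0.001, -1.0]]
force: [-0.7, -0.2, 5.8]
opening: 19.2
finger_force: 59.3
```

>>> {"fn": "inch_along", "kwargs": {"plan": [0,0,-0.32,0,0,0,5,0,0,-0.72,0,0,0,5,0,0,-0.72,0,0,0,5]}}

```text
clock: 10.12
ee_pos: [519.2, 273.6, 140.5]
eef_rot: [[-0.983, -0.181, -0.002], [-0.181, 0.983, -0.001], [0.002, -0.001, -1.0]]
force: [1.1, 0.4, -1.5]
opening: 19.2
finger_force: 58.6
```

>>> {"fn": "inch_along", "kwargs": {"plan": [0.0368,-0.688,0,0,0,0,5,0.0368,-0.688,0,0,0,0,5,0.0368,-0.688,0,0,0,0,5,0.0368,-0.688,0,0,0,0,5,0.0368,-0.688,0,0,0,0,5,0.0368,-0.688,0,0,0,0,5,0.0368,-0.688,0,0,0,0,5,0.0368,-0.688,0,0,0,0,5,0.0368,-0.688,0,0,0,0,5,0,0,0,0,0,1.77,5,0,0,0,0,0,1.77,5,0,0,0,0,0,0,5]}}

```text
clock: 11.62
ee_pos: [569.2, -110.4, 139.6]
eef_rot: [[-0.986, 0.169, -0.002], [0.169, 0.986, 0.0], [0.002, -0.0, -1.0]]
force: [-0.2, 0.1, -0.6]
opening: 19.0
finger_force: 58.9
```

```bash
cat > fin.py <<'E'
import sys
from h import *
p,d,c,o=snap('wrist',sys.argv[1]); W=allworld(d,c,o); ok=d>0
O=np.array([584.15,-31.85]); a=np.radians(80.25); Y=np.array([np.cos(a),np.sin(a)]); X=np.array([Y[1],-Y[0]])
R0=np.array(o['eef_rot']); t=o['ee_pos'][:2]-O
print('tcp nest',(t@X).round(2),(t@Y).round(2),o['ee_pos'][2].round(1),'ang',np.degrees(np.arctan2(R0[1,1],R0[0,1])).round(2),'F',np.round(o['force'],1),'z',np.round(R0[:,2],4))
p=p.astype(int);b,g,r=p[...,0],p[...,1],p[...,2]
def rep(nm,m):
    nn,l,s,ce=cv2.connectedComponentsWithStats(m.astype(np.uint8));
    for k in range(1,nn):
        if s[k,4]<250: continue
        m=l==k
        q=W[m]; R=cv2.minAreaRect(q[:,:2].astype(np.float32)); e=q[:,:2]-O; x=e@X; y=e@Y; P=np.percentile
        print(nm,m.sum(),'rect c nest',((np.array(R[0])-O)@X).round(1),((np.array(R[0])-O)@Y).round(1),np.round(R[1],1),round(R[2],1),'x',P(x,[1,99]).round(1),'y',P(y,[1,99]).round(1),'z',P(q[:,2],[2,50,98]).round(1),'px',ce[k].round())
rep('orange',ok&(r>80)&(b<70)&(r>1.6*g)&(W[...,2]>20))
z=ok&(abs(W[...,2]-29)<4)
rep('clamp',z&(b>1.5*r)&(b>50)); rep('grey',z&(abs(b-r)<40)&(g>90))
E
python3 fin.py w4.png
```

```text
tcp nest -1.39 -79.95 139.6 ang 80.26 F [-0.2  0.1 -0.6] z [-1.6e-03  3.0e-04 -1.0e+00]
orange 6430 rect c nest -2.9 -80.3 [20.  69.9] 80.4 x [-37.5  30.8] y [-90.  -70.7] z [124.6 166.9 168.2] px [256. 271.]
clamp 1779 rect c nest 0.1 -105.6 [24.6 69.8] 78.7 x [-34.4  33.6] y [-117.   -92.8] z [27.6 29.1 30.6] px [226. 181.]
grey 20862 rect c nest 1.3 26.2 [185.7 136.6] 81.1 x [-62.8  60. ] y [-64.2 116. ] z [27.7 29.1 30.5] px [390. 181.]
```

View pics/w4.png

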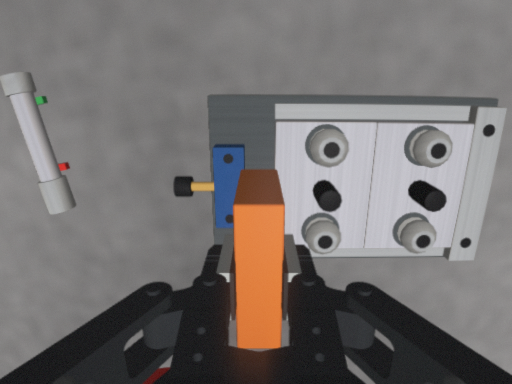

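The packer is held square, its centre at nest (−2.9,−80.3) over a gap centred at about −80. I correct x and lower it to just above the plates, then insert slowly.

To row units: 30 mm is 0.48, 5 mm is 0.08.

>>> {"fn": "inch_along", "kwargs": {"plan": [-0.0416,0.0032,0.4,0,0,0,5,0,0,0.48,0,0,0,5,0,0,0.24,0,0,0,5,0,0,0.08,0,0,0,5,0,0,0,0,0,0,5,0,0,0,0,0,0,5]}}

```text
clock: 12.42
ee_pos: [573.3, -110.4, 66.4]
eef_rot: [[-0.985, 0.17, 0.002], [0.17, 0.985, -0.0], [-0.002, 0.0, -1.0]]
force: [-0.5, -0.5, -0.2]
opening: 19.0
finger_force: 58.9
```

>>> {"fn": "inch_along", "kwargs": {"plan": [0,0,0.048,0,0,0,5,0,0,0.048,0,0,0,5,0,0,0.032,0,0,0,5,0,0,0,0,0,0,5]}}

```text
clock: 12.92
ee_pos: [572.3, -110.5, 57.0]
eef_rot: [[-0.985, 0.17, -0.001], [0.17, 0.985, -0.0], [0.001, -0.0, -1.0]]
force: [0.0, 0.2, -0.7]
opening: 19.3
finger_force: 58.9
```

To row units: 3 mm is 0.048, 2 mm is 0.032.

>>> {"fn": "inch_along", "kwargs": {"plan": [0,0,0.048,0,0,0,5,0,0,0.048,0,0,0,5,0,0,0.032,0,0,0,5,0,0,0.032,0,0,0,5,0,0,0.016,0,0,0,5,0,0,0,0,0,0,5]}}

```text
clock: 13.68
ee_pos: [572.5, -110.5, 46.2]
eef_rot: [[-0.985, 0.17, -0.0], [0.17, 0.985, 0.0], [0.0, -0.0, -1.0]]
force: [0.6, 0.8, -1.6]
opening: 18.7
finger_force: 58.9
```

>>> {"fn": "inch_along", "kwargs": {"plan": [0,0,0.016,0,0,0,5,0,0,0.016,0,0,0,5,0,0,0,0,0,0,5]}}

```text
clock: 14.05
ee_pos: [572.5, -110.5, 44.2]
eef_rot: [[-0.985, 0.17, -0.0], [0.17, 0.985, 0.0], [0.0, 0.0, -1.0]]
force: [-0.2, -0.7, -1.7]
opening: 18.7
finger_force: 58.9
```

To row units: 0.8 mm is 0.0128, 0.7 mm is 0.0112.

>>> {"fn": "inch_along", "kwargs": {"plan": [0,0,0.0128,0,0,0,5,0,0,0.0112,0,0,0,5,0,0,0,0,0,0,5]}}

```text
clock: 14.42
ee_pos: [572.6, -110.5, 43.5]
eef_rot: [[-0.985, 0.17, 0.0], [0.17, 0.985, -0.0], [-0.0, -0.0, -1.0]]
force: [-2.3, 0.3, 5.8]
opening: 19.4
finger_force: 59.7
```

>>> {"fn": "inch_along", "kwargs": {"plan": [0,0.016,0,0,0,0,5,0,0.016,0,0,0,0,5,0,0.016,0,0,0,0,5,0,0,0,0,0,0,5,0,0,0,0,0,0,5]}}

```text
clock: 15.05
ee_pos: [573.6, -108.2, 43.5]
eef_rot: [[-0.985, 0.17, 0.001], [0.17, 0.985, -0.001], [-0.001, -0.001, -1.0]]
force: [-0.8, -3.2, 5.5]
opening: 19.1
finger_force: 59.7
```

```bash
python3 fin.py w5.png
```

```text
tcp nest 2.52 -76.99 43.5 ang 80.21 F [-0.8 -3.2  5.5] z [ 1.2e-03 -9.0e-04 -1.0e+00]
orange 4713 rect c nest 1.5 -77.3 [19.9 70.9] 80.5 x [-33.7  34.9] y [-87.  -67.7] z [27.  70.8 72.3] px [256. 279.]
clamp 3826 rect c nest -1.4 -104.9 [25.3 66.7] 80.3 x [-34.5  25.4] y [-116.9  -92.4] z [27.3 29.  30.2] px [204. 216.]
grey 27565 rect c nest 0.3 2.8 [140.3 110.9] 80.6 x [-54.4  50.1] y [-65.   60.7] z [27.8 29.1 30.7] px [401. 211.]
```

To row units: 1 mm is 0.016.

>>> {"fn": "inch_along", "kwargs": {"plan": [0,0.016,0,0,0,0,5,0,0.016,0,0,0,0,5,0,0,0,0,0,0,5,0,0,0,0,0,0,5]}}

```text
clock: 15.6
ee_pos: [573.6, -108.0, 43.5]
eef_rot: [[-0.985, 0.17, 0.0], [0.17, 0.985, -0.003], [-0.001, -0.003, -1.0]]
force: [-0.9, -9.7, 5.5]
opening: 19.3
finger_force: 59.8
```

>>> {"fn": "inch_along", "kwargs": {"plan": [0,0.016,0,0,0,0,5,0,0.008,0,0,0,0,5,0,0,0,0,0,0,5,0,0,0,0,0,0,5]}}

```text
clock: 16.1
ee_pos: [573.6, -107.8, 43.5]
eef_rot: [[-0.985, 0.17, -0.001], [0.17, 0.985, -0.004], [-0.0, -0.004, -1.0]]
force: [-0.8, -15.6, 4.8]
opening: 19.3
finger_force: 59.7
```

```bash
python3 fin.py w6.png
```

```text
tcp nest 2.42 -76.65 43.5 ang 80.2 F [ -0.8 -15.6   4.8] z [-6.0e-04 -4.4e-03 -1.0e+00]
orange 4736 rect c nest 1.0 -77.0 [21.1 70.2] 81.0 x [-33.7  34.9] y [-86.7 -67.3] z [27.3 70.9 72.3] px [256. 279.]
clamp 3829 rect c nest -1.1 -104.8 [25.1 67.6] 80.2 x [-34.5  25.8] y [-116.9  -92.5] z [27.  29.  30.2] px [204. 216.]
grey 27674 rect c nest 0.5 2.9 [140.3 111.1] 80.4 x [-54.5  50.3] y [-65.   60.6] z [27.7 29.1 30.6] px [401. 212.]
```

View pics/w6.png

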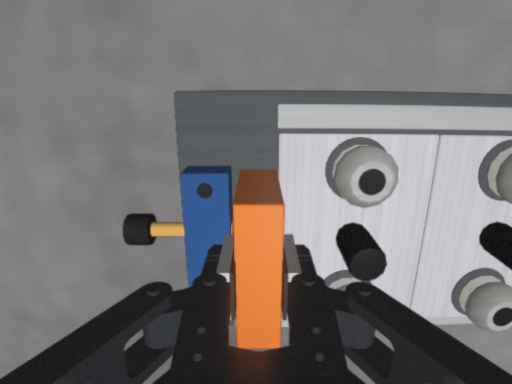

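The packer (256,279) is fully down between the blue clamp and carrier B, with its top at 71 mm against 72 nominal. It is square, on the screw line and pressed on the row with about 15 N, with only a hairline joint between the carriers near (430,210). I hand in.

>>> {"fn": "inch_along", "kwargs": {"plan": [0,0,0,0,0,0,5,0,0,0,0,0,0,5,0,0,0,0,0,0,5]}}

```text
clock: 16.52
ee_pos: [573.6, -107.8, 43.5]
eef_rot: [[-0.985, 0.17, -0.001], [0.17, 0.985, -0.004], [-0.0, -0.004, -1.0]]
force: [-0.9, -15.3, 4.4]
opening: 19.2
finger_force: 59.7
```

```bash
python3 -c "
from cell import ctrl
print(ctrl.close_job())"
```

```text
the job is handed in; nothing more can be done
None
```

The job is handed in at 16.5 s, with no verdict printed: the row is closed against the plain stop, and the packer is fully down, square and on the screw line, held at 60 N grip and pressed sideways against carrier B with about 15 N.

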